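Shut the rotary cutter's box

TASK

The rotary cutter has been put away: shut the lid of the wooden box it lies in by pushing the open lid past upright, so that it swings shut by its own weight. Do not follow it down or press on it once it is falling, and leave the lid of the other box, the one full of thread spools, standing open.

Things in the scene. Friction and masses are not known exactly. Their poses are not given: they have to be found in the camera images.
- cutter_box: the box with the yellow-handled rotary cutter lying in it: open-topped light-wood box 160 (x) x 220 (y) x 90 mm high, 6 mm walls, fixed; origin at the centre of its underside, on a 3 mm mat; x points from the hinge side (nearest the robot) to its front, z up, yaw within 0.8 rad. Left or right of the table's middle.
- cutter_lid (a joint): lid angle, rad: 0 shut, 1.57 upright, 1.92 open at the start, leaning on its stop towards the robot. Hinge line along the box's y at box x -80, z 90 mm. Lid 160 mm from hinge to free edge, 220 wide, 8 thick (outwards), 0.3 kg, a 50 mm wide tab 6 mm beyond the edge's middle. Free hinge: below about 1.5 it falls shut by itself; pushing it takes 1 N near the edge.
- thread_box: the other box, with twelve thread spools standing in it, same make and lid, on the other side: open-topped light-wood box 160 (x) x 220 (y) x 90 mm high, 6 mm walls, fixed; origin at the centre of its underside, on a 3 mm mat; x points from the hinge side (nearest the robot) to its front, z up, yaw within 0.8 rad. 
- thread_lid (a joint): the same for the lid of the thread box, which stands open at 1.92 as well and must stay open.

How it is judged:
At the end, for the whole second after the job is handed in: The lid of the cutter's box is shut (within 0.08 rad) and at rest; the lid of the thread box still stands open (above 1.7 rad) (value of joint cutter_lid below 0.08 rad and velocity of joint cutter_lid between -0.1 and 0.1 rad/s and value of joint thread_lid above 1.7 rad); the robot touches nothing.
It fails at once if the robot follows the lid down or presses on it: it touches the cutter's box or its lid while the lid is below 0.6 rad (35 degrees from shut) (value of joint cutter_lid below 0.6 rad and contact force between any of the fingers, the arm and cutter_box above 0.5 N).
It fails at once if the thread box's lid is pushed up past upright (below 1.5 rad) (value of joint thread_lid below 1.5 rad).
It also fails if it takes over 29 s, if anything falls off the work surface, if the arm or the gripper's body presses on something with over 40 N, if the wrist force passes 120 N, or if a joint passes its speed limit or range.

ROBOT

A 6-joint arm with a two-finger parallel gripper is mounted at the origin on the work surface. World frame = base frame: x ahead of the robot, y to its left, z up, the work surface at z = 0. Lengths are in m, angles in rad, forces in N, time in s.
With the tool pointing down it reaches from about 0.25 to 0.725 m from the base axis. Payload 4 kg.
Tool frame: the origin (TCP) lies on the centre line of the jaws, within the pads' length; the fingertips stand 22 mm ahead of it and the grasp point (between the pads) lies 3 mm ahead of it; z points along the fingers, y is the direction in which the jaws open and shut (so a half turn about z gives the same grasp; the last joint's range is limited). The gripper opens to 85 mm and grips with 20 to 120 N. Pads are 22 mm wide; open, the fingers measure 114 mm over their backs; the gripper's body (76 mm by 85 mm) begins 54 mm behind the grasp point. The pads swing forward as they close: fully open they stand 13 mm farther back than shut.
Start: joints at [1.291, 0.241, 0.005, 1.335, 0, 1.571], TCP at [0.138, 0.481, 0.217] pointing down, gripper open.
Joint ranges: [-2.72, 2.72], [-1.05, 1.87], [-1.09, 1.28], [-1.99, 2.15], [-1.42, 1.44], [-3.14, 3.14]. Speed limits (rad/s): [2.79, 2.79, 3.14, 3.14, 3.14, 3.14].

INTERFACE

Orientations are given as a unit quaternion [w, x, y, z].
In Python, from cell import manip, inverse_kinematics, optics, sensors gives the robot as it stands. Calls block until the motion is done:
- manip.move_ptp(position, orientation): joint-space move of the TCP to a pose.
- manip.move_linear(position, rot=None, vel=0.15, stop_force=None): straight line of the TCP; rot=None keeps the orientation; vel is the mean speed in m/s. With stop_force (N) it stops when the force on the tool has changed by that much, and returns True; else False.
- manip.set_joints(angles): joint-space move.
- manip.move_gripper(opening, squeeze=None): opening from 0.0 (shut) to 1.0 (fully open); squeeze is the grip in N (None keeps the last); returns when the fingers have stopped.
- manip.pause(seconds).
- inverse_kinematics(position, orientation): joint angles nearest the present ones, or None.
- optics.snapshot(name): name is "scene" or "top" or "wrist"; returns a dict with "frame" (480x640x3 uint8, red, green, blue), "range_z" (480x640 float32, m along the optical axis (not along the pixel's ray), 0 where there is no reading), "mtx" (3x3 intrinsics, pixels), "origin" and "orientation" of the camera in the world. Camera axes: x right, y down, z forward; pixel columns grow to the right and rows downward; lengths in m; the calibration is good to about 2 mm. A picture is of the moment at which its call begins.
A pose or a line that the arm cannot do raises manip.Unreachable and nothing moves.
- manip.hand_in(): hands the job in, once; it reports no verdict.
Readings, each from a call of its own:
- sensors.get_time(): time.
- sensors.get_joints(): joint angles.
- sensors.get_dq(): joint speeds.
- sensors.get_effort(): joint torques, N m.
- sensors.get_tcp_pos(): TCP position.
- sensors.get_eef_rot(): TCP orientation.
- sensors.get_wrist_force(): force on the tool from outside, world axes, zero at the start.
- sensors.get_wrist_torque(): the same for the moment, N m.
- sensors.get_width(): opening from 0.0 (shut) to 1.0 (fully open).
Only numpy, scipy, OpenCV 4.12 (cv2) and the standard library are available. Lean on these libraries where they do the work, as an engineer would, in place of code of your own. Each camera call takes 0.05 s, during which the arm holds its last target.

## Working session

There is one attempt and no reset: what is moved stays moved. The work goes in short steps, each a Python script; the robot and the scene stay as the last script left them, time stands still between calls to the robot, and variables do not carry over. Pictures are saved under pics/ and viewed, and the job is handed in when it is done.

```bash
mkdir -p pics; python3 - <<'E'
from cell import optics,sensors
import cv2,numpy as np
for n in("scene","top"):
    s=optics.snapshot(n); np.savez(f"pics/{n}1.npz",**s)
    cv2.imwrite(f"pics/{n}1.png",s["frame"][:,:,::-1]); print(n,s["origin"],s["orientation"],s["mtx"])
print(sensors.get_time())
E
```

```text
scene [1.09790378 0.25659629 1.04296781] [-0.14827475  0.48573915  0.82704613 -0.24097047] [[502.94992192   0.         316.78307013]
 [  0.         502.94992192 239.31352844]
 [  0.           0.           1.        ]]
top [ 0.38641986 -0.00586208  1.23295841] [-0.03750052  0.71452751 -0.69614753  0.05850442] [[521.68261437   0.         315.76898421]
 [  0.         521.68261437 243.79046409]
 [  0.           0.           1.        ]]
0.1
```

View pics/top1.png

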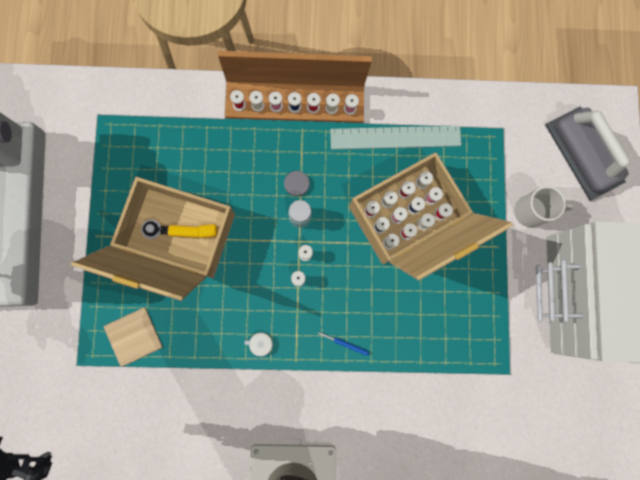

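View pics/scene1.png

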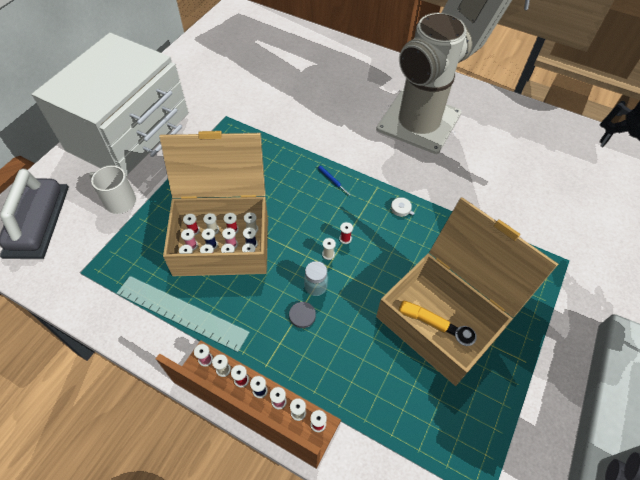

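```bash
cat > h.py <<'E'
import numpy as np,cv2
from scipy.spatial.transform import Rotation as R
def cloud(s):
    v,u=np.mgrid[0:480,0:640]; z=s["range_z"]; K=s["mtx"]
    p=np.stack([(u-K[0,2])/K[0,0]*z,(v-K[1,2])/K[1,1]*z,z],-1)
    q=s["orientation"]; P=p@R.from_quat([q[1],q[2],q[3],q[0]]).as_matrix().T+s["origin"]
    P[z<=0]=np.nan; return P
E
python3 - <<'E'
from h import *
for n in("top","scene"):
    P=cloud(np.load(f"pics/{n}1.npz")).reshape(-1,3)
    P=P[np.isfinite(P).all(1)]
    for side in (1,-1):
        Q=P[(P[:,0]>.15)&(P[:,0]<.68)&(P[:,1]*side>.1)&(P[:,1]*side<.55)]
        rim=Q[(abs(Q[:,2]-.093)<.004)]
        # biggest cluster filtering
        r=cv2.minAreaRect((rim[:,:2]*1000).astype(np.float32)); print(n,side,len(rim),r)
        lid=Q[(Q[:,2]>.12)&(Q[:,2]<.27)]
        c=lid.mean(0); w=np.linalg.svd(lid-c,full_matrices=False)[2]
        nrm=w[2]*np.sign(w[2][0]); print(" lid c",c,"n",nrm,"yaw",np.arctan2(nrm[1],nrm[0]),"tilt",np.arcsin(nrm[2]),"maxz",np.percentile(lid[:,2],[99,99.9]),np.std((lid-c)@nrm))
        top=lid[lid[:,2]>.225]; print(" topedge",len(top),top.mean(0),top.min(0),top.max(0))
E
```

```text
top 1 978 ((574.3307495117188, 283.94342041015625), (221.649169921875, 163.102783203125), 73.77253723144531)
 lid c [0.4605736  0.31456508 0.19489988] n [ 0.84119419 -0.20374409  0.50087991] yaw -0.23763181727259458 tilt 0.5246151069937066 maxz [0.24951146 0.25168296] 0.019687176082018976
 topedge 929 [0.44081661 0.32216425 0.23986382] [0.15079739 0.21300213 0.22501218] [0.4821709  0.52147892 0.252811  ]
top -1 717 ((638.0127563476562, -334.62542724609375), (171.8714599609375, 411.7456970214844), 16.410011291503906)
 lid c [ 0.53241485 -0.31532712  0.19350964] n [0.81443136 0.28079946 0.5077925 ] yaw 0.3320167328475583 tilt 0.5326203964862596 maxz [0.24931937 0.25101385] 0.027420503448109295
 topedge 872 [ 0.51959581 -0.31878363  0.2393701 ] [ 0.45981027 -0.41736822  0.22501355] [ 0.58034167 -0.22417582  0.25214236]
scene 1 1255 ((573.1444091796875, 284.0044250488281), (220.5003662109375, 165.75341796875), 74.146240234375)
 lid c [0.46620727 0.31992393 0.18772584] n [ 0.9021335  -0.25967059  0.34456686] yaw -0.2802643324461502 tilt 0.35177735364585777 maxz [0.24863092 0.25231748] 0.0017274241375420949
 topedge 1410 [0.44858072 0.32484253 0.23727403] [0.41080404 0.21451008 0.22500487] [0.48473694 0.4278739  0.25330387]
scene -1 749 ((639.6179809570312, -333.36102294921875), (173.87396240234375, 409.1318664550781), 17.31373405456543)
 lid c [ 0.53662645 -0.31290515  0.18641072] n [0.81833715 0.37859454 0.43242396] yaw 0.4333145248871538 tilt 0.447179351768461 maxz [0.24785812 0.25087476] 0.020724219750469716
 topedge 1076 [ 0.52154788 -0.31866484  0.23681848] [ 0.46133474 -0.41688495  0.22500214] [ 0.58327267 -0.22276786  0.25306485]
```

```bash
cat >> h.py <<'E'
yaw=-.281; C=np.array([.574,.284]); bx=np.array([np.cos(yaw),np.sin(yaw)]); by=np.array([-bx[1],bx[0]])
def W(x,y,z): return [*(C+x*bx+y*by),z]
def quat(s):
    y=np.array([*(s*by),0]); z=np.array([0,0,-1.]); M=np.stack([np.cross(y,z),y,z],1)
    q=R.from_matrix(M).as_quat(); return [q[3],q[0],q[1],q[2]]
E
python3 - <<'E'
from h import *
from cell import *
manip.move_gripper(0.0)
p=sensors.get_tcp_pos(); manip.move_linear([p[0],p[1],.33])
for s in(1,-1):
    print(s,[inverse_kinematics(W(x,0,z),quat(s)) for x,z in((-.21,.33),(-.21,.232),(-.06,.232))])
j=sensors.get_joints()
c=[(abs(np.array(k)-j).max(),s) for s in(1,-1) if (k:=inverse_kinematics(W(-.21,0,.33),quat(s))) is not None]
s=min(c)[1]; print(c,s)
manip.move_ptp(W(-.21,0,.33),quat(s))
print(manip.move_linear(W(-.21,0,.232),stop_force=8))
print(sensors.get_tcp_pos(),W(-.21,0,.232),sensors.get_wrist_force(),sensors.get_time())
for n in("scene","top"):
    f=optics.snapshot(n); cv2.imwrite(f"pics/{n}2.png",f["frame"][:,:,::-1])
E
```

```text
1 [array([0.7434338 , 0.23571955, 0.28799777, 1.62307455, 0.        ,
       1.0244338 ]), array([0.7434338 , 0.24610655, 0.05021367, 1.37490345, 0.        ,
       1.0244338 ]), array([0.52725463, 0.43481195, 0.31895651, 1.45494089, 0.        ,
       0.80825463])]
-1 [array([ 0.7434338 ,  0.23571955,  0.28799777,  1.62307455,  0.        ,
       -2.11715885]), array([ 0.7434338 ,  0.24610655,  0.05021367,  1.37490345,  0.        ,
       -2.11715885]), array([ 0.52725463,  0.43481195,  0.31895651,  1.45494089,  0.        ,
       -2.33333802])]
[(np.float64(0.547559978228976), 1), (np.float64(3.687989077942067), -1)] 1
False
[0.37219086 0.34307508 0.23287387] [np.float64(0.37223649354207666), np.float64(0.3422364787895315), 0.232] [0.48915034 1.21684021 0.7531932 ] 3.625
```

View pics/scene2.png

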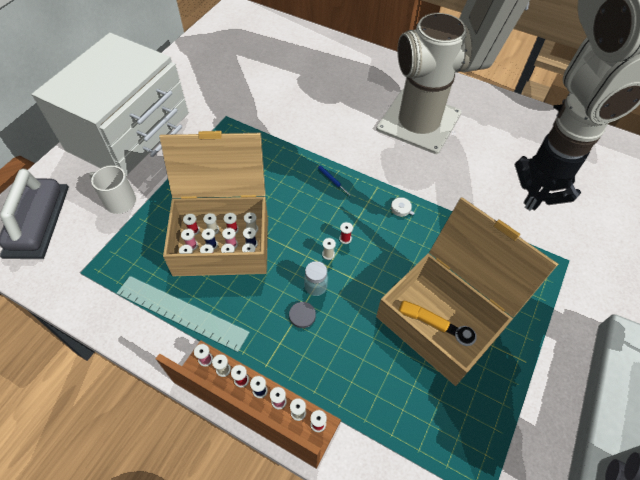

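The shut gripper's tip is at about (530,205), behind the lid's tab at (508,229), and nothing is touching. Next is the push.

```bash
python3 - <<'E'
from h import *
from cell import *
print(manip.move_linear(W(-.062,0,.232),vel=.1,stop_force=20))
print(sensors.get_tcp_pos(),W(-.062,0,.232),sensors.get_wrist_force(),sensors.get_time())
for i in range(2):
    f=optics.snapshot("scene"); cv2.imwrite(f"pics/scene3{i}.png",f["frame"][:,:,::-1]); manip.pause(.6)
print(sensors.get_time(),sensors.get_wrist_force())
E
```

```text
True
[0.43295457 0.32475547 0.23382592] [np.float64(0.5144317266648035), np.float64(0.301193627071195), 0.232] [-3.64982423 -0.60100048  7.07152079] 4.5
5.8 [-3.30220943  0.79800247  6.90187577]
```

View pics/scene31.png

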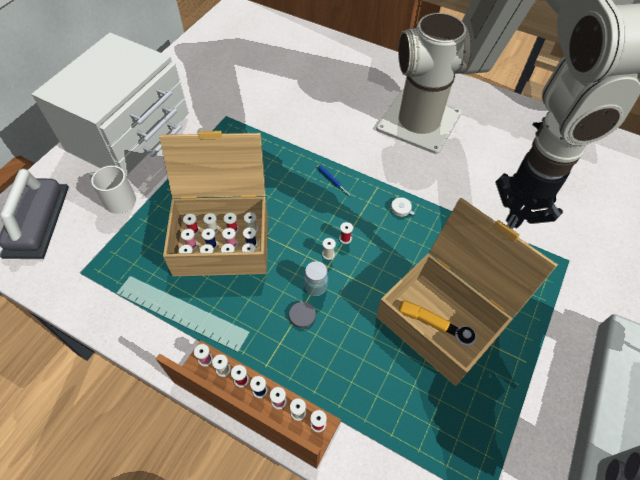

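```bash
python3 - <<'E'
from h import *
from cell import *
s=optics.snapshot("scene"); P=cloud(s)
img=cv2.resize(s["frame"][150:310,440:600],(640,640),interpolation=cv2.INTER_CUBIC)[:590]
cv2.imwrite("pics/crop4.png",img[:,:,::-1])
w=optics.snapshot("wrist"); cv2.imwrite("pics/wrist4.png",w["frame"][:,:,::-1])
Q=P.reshape(-1,3); Q=Q[np.isfinite(Q).all(1)]
B=np.stack([(Q[:,:2]-C)@bx,(Q[:,:2]-C)@by,Q[:,2]],1)
L=B[(B[:,2]>.11)&(B[:,2]<.23)&(abs(B[:,1])<.1)&(B[:,0]>-.14)&(B[:,0]<-.04)]
a=np.polyfit(L[:,2],L[:,0],1); print(len(L),"angle",np.pi/2-np.arctan(a[0]))
F=B[(abs(B[:,1])<.08)&(B[:,0]<-.12)&(B[:,0]>-.25)&(B[:,2]>.2)&(B[:,2]<.33)]
F=F[np.argsort(F[:,2])]
for lo in np.arange(.2,.33,.01):
    g=F[(F[:,2]>lo)&(F[:,2]<lo+.01)]
    if len(g): print(round(lo,2),len(g),g.min(0).round(3),g.max(0).round(3))
E
```

```text
5249 angle 1.896941829691202
0.2 9 [-0.124 -0.053  0.206] [-0.12   0.074  0.21 ]
0.21 203 [-0.125 -0.079  0.21 ] [-0.12  0.08  0.22]
0.22 375 [-0.129 -0.08   0.22 ] [-0.12  0.08  0.23]
0.23 393 [-0.133 -0.08   0.23 ] [-0.121  0.08   0.24 ]
0.24 428 [-0.141 -0.08   0.24 ] [-0.125  0.08   0.25 ]
0.25 105 [-0.145 -0.024  0.25 ] [-0.128  0.023  0.259]
0.26 55 [-0.156 -0.013  0.26 ] [-0.136  0.014  0.27 ]
0.27 57 [-0.153 -0.013  0.27 ] [-0.137  0.014  0.28 ]
0.28 50 [-0.159 -0.016  0.28 ] [-0.136  0.015  0.29 ]
0.29 123 [-0.159 -0.031  0.29 ] [-0.134  0.033  0.3  ]
0.3 239 [-0.162 -0.04   0.3  ] [-0.135  0.038  0.31 ]
0.31 167 [-0.161 -0.048  0.31 ] [-0.13  0.05  0.32]
0.32 193 [-0.159 -0.056  0.32 ] [-0.129  0.056  0.33 ]
```

View pics/crop4.png

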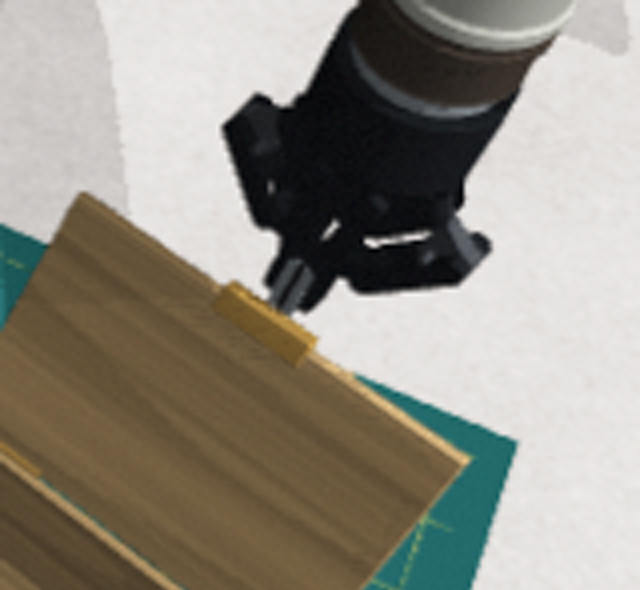

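View pics/wrist4.png

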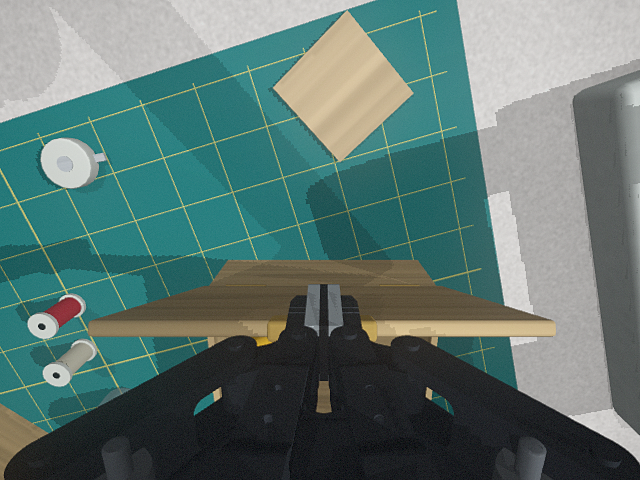

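```bash
python3 - <<'E'
from h import *
from cell import *
w=optics.snapshot("wrist"); P=cloud(w); print(w["origin"])
B=np.dstack([(P[...,:2]-C)@bx,(P[...,:2]-C)@by,P[...,2]])
for u in (150,280,300,312,322,332,345,365):
    print(u,[(v,*B[v,u].round(3)) for v in (275,284,288,292,300,310,322,330,336,350)])
E
```

```text
[0.35881336 0.34564896 0.38937903]
150 [(275, np.float64(-0.061), np.float64(-0.203), np.float64(0.002)), (284, np.float64(-0.049), np.float64(-0.205), np.float64(0.002)), (288, np.float64(-0.044), np.float64(-0.206), np.float64(0.002)), (292, np.float64(-0.04), np.float64(-0.206), np.float64(0.003)), (300, np.float64(-0.028), np.float64(-0.209), np.float64(0.001)), (310, np.float64(-0.131), np.float64(-0.094), np.float64(0.217)), (322, np.float64(-0.138), np.float64(-0.081), np.float64(0.242)), (330, np.float64(-0.134), np.float64(-0.081), np.float64(0.243)), (336, np.float64(-0.132), np.float64(-0.081), np.float64(0.243)), (350, np.float64(0.04), np.float64(-0.217), np.float64(0.003))]
280 [(275, np.float64(nan), np.float64(nan), np.float64(nan)), (284, np.float64(-0.08), np.float64(-0.042), np.float64(0.07)), (288, np.float64(-0.096), np.float64(-0.037), np.float64(0.113)), (292, np.float64(-0.105), np.float64(-0.033), np.float64(0.141)), (300, np.float64(-0.118), np.float64(-0.028), np.float64(0.18)), (310, np.float64(-0.131), np.float64(-0.024), np.float64(0.217)), (322, np.floa
[... 3486 characters left out ...]
.162), np.float64(0.006), np.float64(0.299))]
365 [(275, np.float64(-0.081), np.float64(0.043), np.float64(0.049)), (284, np.float64(-0.081), np.float64(0.041), np.float64(0.072)), (288, np.float64(-0.096), np.float64(0.035), np.float64(0.114)), (292, np.float64(-0.105), np.float64(0.032), np.float64(0.141)), (300, np.float64(-0.119), np.float64(0.027), np.float64(0.181)), (310, np.float64(-0.131), np.float64(0.023), np.float64(0.217)), (322, np.float64(-0.141), np.float64(0.019), np.float64(0.247)), (330, np.float64(-0.138), np.float64(0.019), np.float64(0.249)), (336, np.float64(-0.162), np.float64(0.013), np.float64(0.292)), (350, np.float64(-0.161), np.float64(0.012), np.float64(0.298))]
```

The depth data shows the fingertips at z≈0.250, about 16 mm behind the reported TCP (z 0.234). The brief puts them 22 mm ahead of it. So the tip ran onto the tab's top edge at z 0.248, and the lid is still open at 1.90. I'll back off, lower about 37 mm, check the tip height by depth, then push.

```bash
python3 - <<'E'
from h import *
from cell import *
p=sensors.get_tcp_pos()
manip.move_linear(W(-.21,0,.234)); print(manip.move_linear(W(-.21,0,.197),stop_force=10))
print(sensors.get_tcp_pos(),sensors.get_wrist_force(),sensors.get_width(),sensors.get_time())
w=optics.snapshot("wrist"); P=cloud(w)
cv2.imwrite("pics/wrist5.png",w["frame"][:,:,::-1])
B=np.dstack([(P[...,:2]-C)@bx,(P[...,:2]-C)@by,P[...,2]])
for u in (312,332): print(u,[(v,*map(float,B[v,u].round(3))) for v in range(270,310,4)])
s=optics.snapshot("scene"); cv2.imwrite("pics/scene5.png",s["frame"][:,:,::-1])
Q=cloud(s).reshape(-1,3); Q=np.stack([(Q[:,:2]-C)@bx,(Q[:,:2]-C)@by,Q[:,2]],1)
F=Q[(abs(Q[:,1])<.03)&(Q[:,0]<-.17)&(Q[:,0]>-.25)&(Q[:,2]>.1)&(Q[:,2]<.4)]
print("scene finger lowest",F[np.argsort(F[:,2])][:5].round(3))
E
```

```text
False
[0.37269166 0.34168845 0.19662427] [ 0.32854547  0.03054394 -0.05712255] -0.001130577272293671 6.9
312 [(270, -0.143, -0.013, 0.004), (274, -0.138, -0.013, 0.002), (278, -0.133, -0.013, 0.002), (282, -0.129, -0.013, 0.004), (286, -0.222, -0.005, 0.217), (290, -0.222, -0.005, 0.22), (294, -0.222, -0.005, 0.223), (298, -0.222, -0.005, 0.228), (302, -0.222, -0.005, 0.231), (306, -0.222, -0.005, 0.233)]
332 [(270, -0.142, 0.008, 0.001), (274, -0.138, 0.008, 0.002), (278, -0.134, 0.009, 0.002), (282, -0.129, 0.009, 0.003), (286, -0.222, 0.003, 0.217), (290, -0.222, 0.003, 0.22), (294, -0.222, 0.003, 0.224), (298, -0.222, 0.003, 0.228), (302, -0.222, 0.003, 0.23), (306, -0.222, 0.003, 0.234)]
scene finger lowest [[-0.203  0.007  0.213]
 [-0.2   -0.001  0.215]
 [-0.2    0.006  0.215]
 [-0.201  0.001  0.216]
 [-0.199  0.004  0.217]]
```

View pics/wrist5.png

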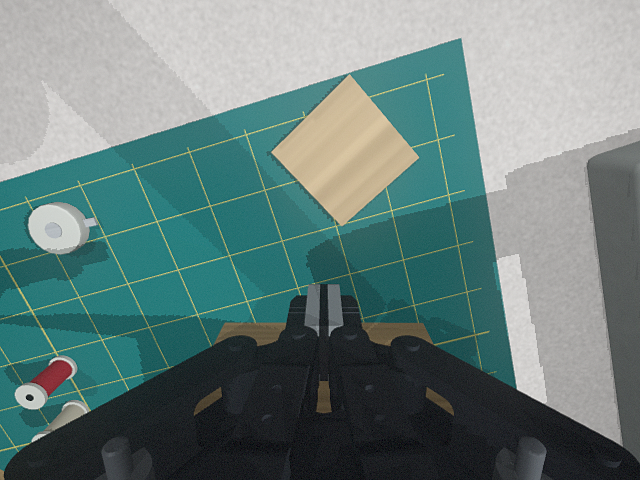

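View pics/scene5.png

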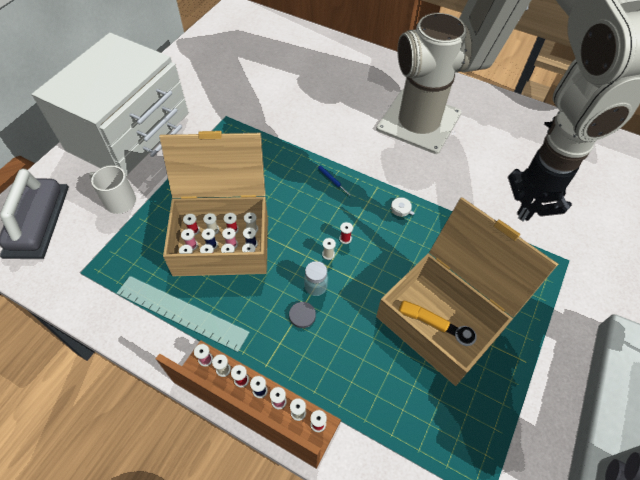

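Both cameras now put the tip at z≈0.214: wrist picture (320,286), scene picture (525,213). That is 30 mm below the lid's edge, on the robot's side of the lid, so I'll push.

```bash
python3 - <<'E'
from h import *
from cell import *
print(manip.move_linear(W(-.062,0,.197),vel=.08,stop_force=20))
print(sensors.get_tcp_pos(),W(-.062,0,.197),sensors.get_wrist_force(),sensors.get_time())
for i in range(2):
    f=optics.snapshot("scene"); cv2.imwrite(f"pics/scene6{i}.png",f["frame"][:,:,::-1]); manip.pause(.6)
print(sensors.get_time(),sensors.get_wrist_force())
E
```

```text
True
[0.43780025 0.32359119 0.19873969] [np.float64(0.5144317266648035), np.float64(0.301193627071195), 0.197] [-1.66535063  1.4298091   5.02473789] 7.975
9.275 [-2.15856311  1.70196279  5.2379389 ]
```

View pics/scene61.png

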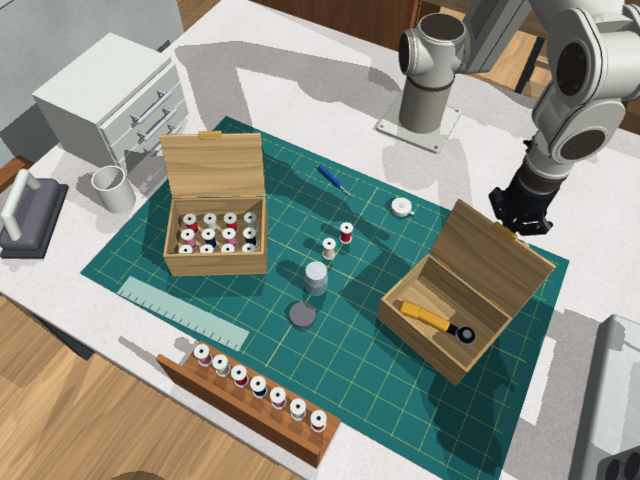

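```bash
python3 - <<'E'
from h import *
from cell import *
s=optics.snapshot("scene")
img=cv2.resize(s["frame"][150:270,450:570],(600,600),interpolation=cv2.INTER_CUBIC)
w=optics.snapshot("wrist"); 
cv2.imwrite("pics/wrist7.png",w["frame"][:,:,::-1]); cv2.imwrite("pics/crop7.png",img[:,:,::-1])
def box(s):
    P=cloud(s); return np.dstack([(P[...,:2]-C)@bx,(P[...,:2]-C)@by,P[...,2]])
B=box(s); Q=B.reshape(-1,3)
L=Q[(Q[:,2]>.11)&(Q[:,2]<.23)&(abs(Q[:,1])<.1)&(Q[:,0]>-.14)&(Q[:,0]<-.04)]
a=np.polyfit(L[:,2],L[:,0],1); print(len(L),"angle",np.pi/2-np.arctan(a[0]))
Q2=box(w).reshape(-1,3)
for n,q in(("scene",Q),("wrist",Q2)):
  for lo in np.arange(.2,.34,.01):
    g=q[(abs(q[:,1])<.012)&(q[:,0]<-.1)&(q[:,0]>-.25)&(q[:,2]>lo)&(q[:,2]<lo+.01)]
    if len(g): print(n,round(lo,2),len(g),g.min(0).round(3),g.max(0).round(3))
E
```

```text
4992 angle 1.850893545685573
scene 0.2 50 [-0.116 -0.011  0.2  ] [-0.108  0.012  0.21 ]
scene 0.21 56 [-0.119 -0.012  0.21 ] [-0.111  0.011  0.22 ]
scene 0.22 53 [-0.122 -0.011  0.22 ] [-0.113  0.011  0.23 ]
scene 0.23 59 [-0.123 -0.012  0.23 ] [-0.116  0.012  0.24 ]
scene 0.24 59 [-0.149 -0.012  0.24 ] [-0.119  0.012  0.25 ]
scene 0.25 110 [-0.156 -0.012  0.25 ] [-0.121  0.012  0.26 ]
scene 0.26 48 [-0.153 -0.011  0.26 ] [-0.13   0.012  0.27 ]
scene 0.27 20 [-0.141 -0.011  0.27 ] [-0.127  0.011  0.28 ]
scene 0.28 36 [-0.135 -0.012  0.28 ] [-0.126  0.011  0.29 ]
scene 0.29 60 [-0.137 -0.012  0.29 ] [-0.125  0.012  0.3  ]
scene 0.3 37 [-0.136 -0.011  0.3  ] [-0.123  0.011  0.31 ]
scene 0.31 43 [-0.134 -0.012  0.31 ] [-0.122  0.012  0.32 ]
scene 0.32 2 [-0.126 -0.011  0.32 ] [-0.123 -0.009  0.322]
scene 0.34 43 [-0.111 -0.012  0.342] [-0.105  0.011  0.35 ]
wrist 0.21 204 [-0.157 -0.012  0.215] [-0.152  0.012  0.22 ]
wrist 0.22 668 [-0.157 -0.012  0.22 ] [-0.152  0.012  0.23 ]
wrist 0.23 804 [-0.157 -0.012  0.23 ] [-0.152  0.012  0.24 ]
wrist 0.24 1246 [-0.158 -0.012  0.24 ] [-0.13   0.012  0.25 ]
wrist 0.25 1719 [-0.16  -0.012  0.25 ] [-0.125  0.012  0.26 ]
wrist 0.26 1692 [-0.159 -0.012  0.26 ] [-0.133  0.012  0.27 ]
wrist 0.27 889 [-0.163 -0.012  0.27 ] [-0.145  0.012  0.28 ]
wrist 0.28 2738 [-0.164 -0.012  0.28 ] [-0.151  0.012  0.29 ]
wrist 0.29 4871 [-0.164 -0.012  0.29 ] [-0.154  0.012  0.3  ]
wrist 0.3 4046 [-0.166 -0.012  0.3  ] [-0.154  0.012  0.31 ]
wrist 0.31 175 [-0.166 -0.012  0.31 ] [-0.164  0.012  0.312]
```

View pics/crop7.png

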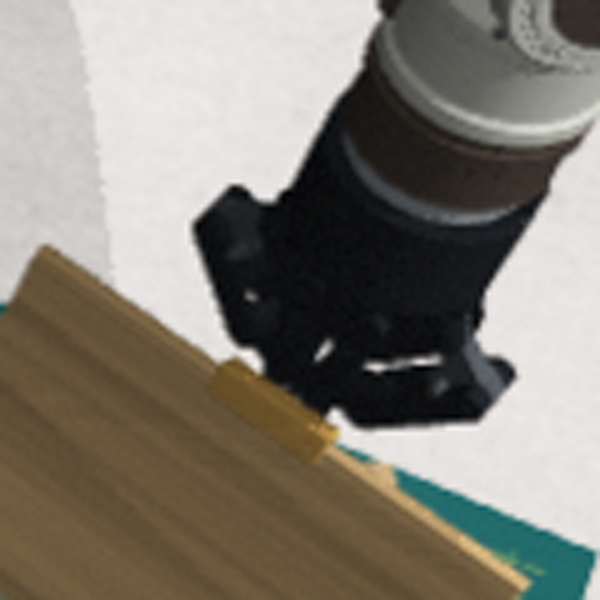

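View pics/wrist7.png

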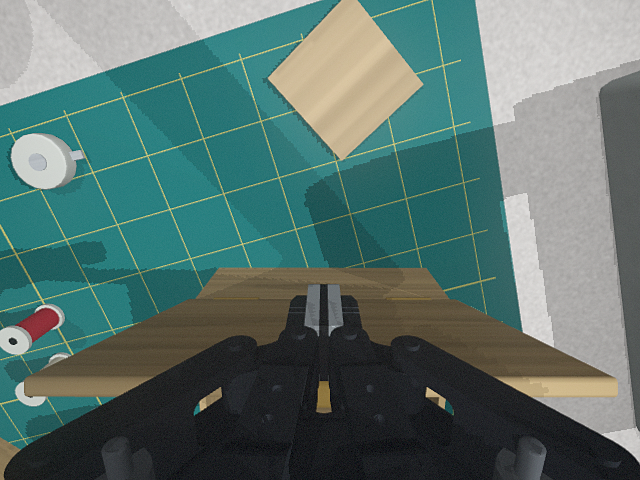

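The lid did move, to 1.85 rad. Then the tab, about 0.252 high, caught under the linkage step roughly 40 mm above the tips. I'll retry with the tips at z≈0.232, below the lid edge but with that step above the tab's highest point (0.259).

```bash
python3 - <<'E'
from h import *
from cell import *
manip.move_linear(W(-.21,0,.197)); manip.move_linear(W(-.21,0,.215))
print(sensors.get_wrist_force())
r=manip.move_linear(W(-.058,0,.215),vel=.08,stop_force=20)
p=sensors.get_tcp_pos()
print(r,"boxx",(np.array(p[:2])-C)@bx,p[2],sensors.get_wrist_force(),sensors.get_time())
manip.pause(1.)
f=optics.snapshot("scene"); cv2.imwrite(f"pics/scene8.png",f["frame"][:,:,::-1])
print(sensors.get_time(),sensors.get_wrist_force())
E
```

```text
[ 0.06898227  0.13949658 -0.39844443]
False boxx -0.05834122147220968 0.21514007647861005 [ 0.37887491 -0.47092302 -0.01510548] 12.275
13.325 [0.76986386 1.60535402 0.386601  ]
```

View pics/scene8.png

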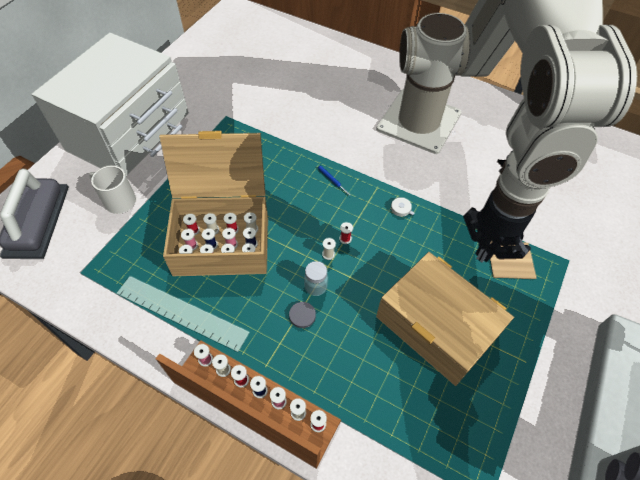

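The cutter box's lid is shut, with its tab at (425,332). The gripper hangs clear above the hinge at (490,250), and the thread lid still stands open at (210,165). I'll lift, check by depth and hand in.

```bash
python3 - <<'E'
from h import *
from cell import *
p=sensors.get_tcp_pos(); manip.move_linear([p[0],p[1],.29])
manip.pause(.5)
s=optics.snapshot("scene"); Q=cloud(s).reshape(-1,3); Q=Q[np.isfinite(Q).all(1)]
b=np.stack([(Q[:,:2]-C)@bx,(Q[:,:2]-C)@by],1)
L=Q[(abs(b[:,0])<.07)&(abs(b[:,1])<.1)&(Q[:,2]<.18)]; l=b[(abs(b[:,0])<.07)&(abs(b[:,1])<.1)&(Q[:,2]<.18)]
print("lid z",np.percentile(L[:,2],[1,50,99]),"slope",np.polyfit(l[:,0],L[:,2],1))
T=Q[(Q[:,0]>.4)&(Q[:,0]<.6)&(Q[:,1]<-.2)&(Q[:,1]>-.43)&(Q[:,2]>.11)]; print("thread lid maxz",T[:,2].max(),len(T))
T=T[T[:,2]>.225]; print("thread top edge",T.mean(0),"(was .5215,-.3187,.2368)")
print(sensors.get_wrist_force(),sensors.get_time())
manip.hand_in()
E
```

```text
lid z [0.09850879 0.10245736 0.10649507] slope [-0.00151299  0.10246673]
thread lid maxz 0.25298570753544136 5516
thread top edge [ 0.52164755 -0.31879248  0.23689979] (was .5215,-.3187,.2368)
[-0.27277724 -0.04148795  0.37944087] 14.525
the job is handed in; nothing more can be done
```

The cutter box's lid is shut and the job is handed in at about 14.5 s of the 29 s allowed. I pushed the lid past upright with the shut fingertips. I stopped the tool 20 mm past the hinge line in the box's x, let the lid fall on its own, then lifted the tool clear.

**Last checks, all good:**
- **Cutter lid:** its surface is flat at z ≈ 0.102 m, against 0.101 m expected, with a slope of about 0.0015 rad.
- **Thread lid:** it has not moved; its top edge is within 0.2 mm of where it started.
- **Contact:** the wrist force was about 0.4 N, so the robot was touching nothing.

**What went wrong first:** two earlier pushes stopped at the 20 N force limit, and I backed off each time.
- **First push:** the camera depth put the fingertips about 16 mm behind the reported TCP, where the brief says 22 mm ahead. The tips ran onto the top of the lid's tab.
- **Second push:** set lower, the tab caught under the gripper's linkage with the lid at 1.85 rad.
- **Third push:** I set the height from the camera measurement, and it went through without reaching the limit.

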